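# Turn the drying carousel: wet houses to the heater, dry ones into the crate

### The job

First swing the red outrigger leg of the drying carousel fully out until it clicks into its end detent. Then stand all the wet red-roofed houses from the paper sheet upright on the empty half of the deck, on the robot's side of the dividing fence, and only after that turn the deck half a turn anticlockwise (seen from above) by its yellow knob until it clicks home, so that they face the heater. Finally move the dry blue-roofed houses that have come round to the front into the green crate, standing upright on its floor, without disturbing the paint tin, glue bottle and brush.

Things in the scene. Friction and masses are not known exactly. Their poses are not given: they have to be found in the camera images.
- carousel: Fixed grey base (230 mm square, 28 mm high) of the drying carousel; its place and yaw vary. Origin: on the bench under the deck's axis; -x is the robot's side, +x the side of the white heater panel (fixed, 145 mm high, out of the way beyond it), +y the left; these axes stay with the base. At the start the deck's half on the -x side is empty and the dry houses stand on the +x half.
- deck_mark (a point): Centre of the top of the round plywood deck, on its axis, 50 mm above the bench; it turns with the deck. The deck has a radius of 150 mm. A fence 8 mm thick, 20 mm high and 190 mm long stands across its centre (along the carousel's y at deck 0 and at half a turn), dividing it into two halves.
- deck (a joint): Angle of the deck in rad, 0 at the start (in a detent), growing anticlockwise seen from above; the other detent is half a turn on, at 3.14, with a stop at 3.24. Leaving or entering a detent takes about 5 N at the knob; a detent draws the deck in from about 0.1 rad either side; elsewhere it turns lightly (1 N) and stays where left.
- deck_knob (a point): Centre of the top of the yellow knob, an upright dowel 22 mm thick and 70 mm tall (50 to 120 mm above the bench), fixed on the deck 118 mm from its axis, beyond one end of the fence: on the carousel's +y side at deck 0, -x side after a quarter turn, -y side at the end.
- leg (a joint): Angle of the red outrigger leg in rad: 0 folded along the base's left side, pointing along the carousel's +x; grows anticlockwise seen from above as it swings out to the left; starts between 0 and 0.5. A spring detent is passed at about 1.6 (about 5 N at the post); seated beyond 1.7, stop at 1.76. Elsewhere it swings lightly and stays where left.
- leg_grip (a point): Centre of the top of the steel grip post, 18 mm in diameter, standing upright on the red leg from 34 to 120 mm above the bench, 100 mm from the hinge.
- leg_hinge (a point): The leg's upright hinge axis, 34 mm above the bench; it is at x = -80 mm, y = +165 mm of the carousel. The leg is a red bar 24 mm wide with its top at 34 mm, reaching 132 mm from the hinge.
- wet0: Small wooden model house, red (wet) pitched roof: walls 46 mm (its x) by 36 mm (its y), 30 mm high, ridge at 44 mm, 60 g. Origin: centre of its underside; z up. Take it by the walls. Starts on a white paper sheet (210 by 150 mm) flat on the bench. None in the state from the start means absent this time (also None while the fingers hold it).
- wet1: Small wooden model house, red (wet) pitched roof: walls 46 mm (its x) by 36 mm (its y), 30 mm high, ridge at 44 mm, 60 g. Origin: centre of its underside; z up. Take it by the walls. Starts on a white paper sheet (210 by 150 mm) flat on the bench. None in the state from the start means absent this time (also None while the fingers hold it).
- wet2: Small wooden model house, red (wet) pitched roof: walls 46 mm (its x) by 36 mm (its y), 30 mm high, ridge at 44 mm, 60 g. Origin: centre of its underside; z up. Take it by the walls. Starts on a white paper sheet (210 by 150 mm) flat on the bench. None in the state from the start means absent this time (also None while the fingers hold it).
- dry0: Small wooden model house, blue (dry) pitched roof: walls 46 mm (its x) by 36 mm (its y), 30 mm high, ridge at 44 mm, 60 g. Origin: centre of its underside; z up. Take it by the walls. Starts on the heater's side of the deck. None in the state from the start means absent this time (also None while the fingers hold it).
- dry1: Small wooden model house, blue (dry) pitched roof: walls 46 mm (its x) by 36 mm (its y), 30 mm high, ridge at 44 mm, 60 g. Origin: centre of its underside; z up. Take it by the walls. Starts on the heater's side of the deck. None in the state from the start means absent this time (also None while the fingers hold it).
- crate: Fixed open green plastic crate, outside 200 mm (its x) by 150 mm (its y) and 40 mm high, walls and floor 6 mm thick. Origin: centre of its underside. It and the paper sheet stand to the right of the carousel, either one nearer to it.
- paint_tin: Bystander: round paint tin, 72 mm in diameter, 90 mm high, loose; origin at the centre of its underside. Leave it alone.
- glue: Bystander: white glue bottle, 52 mm in diameter, 150 mm high, loose; origin at the centre of its underside. Leave it alone.
- brush: Bystander: paint brush lying flat, loose; origin at the middle of its underside. Leave it alone.
Not all that is in view belongs to the job. There is more than one size of the crate; the one meant has the size given above. Leave any turquoise look-alike of the wet0 alone.

How it is judged:
On the way, in this order (a step that is already met when the one before it is completed fails the run):
1. the leg is swung out and seated in its end detent, the deck not yet turned (value of joint leg above 1.69 rad and value of joint deck below 0.15 rad), for 0.2 s.
2. every wet red-roofed house stands on the robot's side of the deck, leg out, deck not yet turned (all of step 1 and x of each of wet0, wet1, wet2 in the frame of carousel below -0.02 m and horizontal distance between each of wet0, wet1, wet2 and carousel below 0.13 m and z of wet0 in the frame of carousel between 0.045 and 0.057 m and angle between each of wet0, wet1, wet2's own z axis and vertical below 0.15 rad and linear speed of each of wet0, wet1, wet2 below 0.03 m/s and z of wet1 in the frame of carousel between 0.045 and 0.057 m and z of wet2 in the frame of carousel between 0.045 and 0.057 m), for 0.2 s.
3. the deck is turned half a turn into its other detent with every wet house standing on it on the heater's side (x of each of wet0, wet1, wet2 in the frame of carousel above 0.02 m and horizontal distance between each of wet0, wet1, wet2 and carousel below 0.13 m and z of wet0 in the frame of carousel between 0.045 and 0.057 m and angle between each of wet0, wet1, wet2's own z axis and vertical below 0.15 rad and linear speed of each of wet0, wet1, wet2 below 0.03 m/s and z of wet1 in the frame of carousel between 0.045 and 0.057 m and z of wet2 in the frame of carousel between 0.045 and 0.057 m and value of joint deck between 3.09 and 3.19 rad and value of joint leg above 1.69 rad), for 0.2 s.
4. every dry blue-roofed house stands in the crate (x of dry0 in the frame of crate between -0.085 and 0.085 m and y of dry0 in the frame of crate between -0.06 and 0.06 m and z of each of dry0, dry1 in the frame of crate below 0.014 m and angle between each of dry0, dry1's own z axis and vertical below 0.15 rad and linear speed of each of dry0, dry1 below 0.03 m/s and x of dry1 in the frame of crate between -0.085 and 0.085 m and y of dry1 in the frame of crate between -0.06 and 0.06 m), for 0.2 s.
At the end, for the whole second after the job is handed in: The leg is seated (beyond 1.69 rad); the deck is home at half a turn (within 0.05 rad); every wet house stands upright on the deck at the heater's side, its centre more than 20 mm past the axis and within 130 mm of it; every dry house stands upright on the crate's floor; all at rest (all of step 3 and all of step 4); the robot touches nothing.
It fails at once if the paint tin is shoved or tipped (distance of paint_tin from where it was at the start of the episode above 0.03 m).
It fails at once if the glue bottle is shoved or tipped (distance of glue from where it was at the start of the episode above 0.03 m).
It fails at once if the brush is shoved or tipped (distance of brush from where it was at the start of the episode above 0.03 m).
It fails at once if the deck is turned while the leg is still folded (value of joint deck above 0.3 rad and value of joint leg below 1.5 rad).
Of wet0, wet1, wet2 only 2 to 3 are there at a start; the rules pass over those that are not, and their reading is None.
Of dry0, dry1 only 1 to 2 are there at a start; the rules pass over those that are not, and their reading is None.
At some moment in a run one of wet0, wet1, wet2, dry0, dry1 may be knocked a few centimetres aside while the robot is not near it.
It also fails if it takes over 210 s, if anything falls off the work surface, if the arm or the gripper's body presses on something with over 40 N, if the wrist force passes 120 N, or if a joint passes its speed limit or range.

### The arm

A 6-joint arm with a two-finger parallel gripper is mounted at the origin on the work surface. World frame = base frame: x ahead of the robot, y to its left, z up, the work surface at z = 0. Lengths are in m, angles in rad, forces in N, time in s.
With the tool pointing down it reaches from about 0.25 to 0.775 m from the base axis. Payload 4 kg.
Tool frame: the origin (TCP) lies midway between the tips of the shut fingers; the grasp point (between the pads) lies robot.grip_point_offset behind it (robot.grip_point_offset is the distance from the TCP to the grasp point, in m); z points along the fingers, x is the direction in which the jaws open and shut, and the axes are right-handed (so a half turn about z gives the same grasp; the last joint's range is limited). The gripper opens to 94 mm and grips with 3 to 60 N. Pads are 16 mm wide; open, the fingers measure 119 mm over their backs; the gripper's body (75 mm by 177 mm) begins 78 mm behind the grasp point.
Start: joints at [-1.338, 0.087, 1.371, -0, 1.684, -0.103], TCP at [0.181, -0.519, 0.206] pointing down, gripper open.
Joint ranges: [-3.1, 3.1], [-0.76, 2.03], [0.27, 2.55], [-1.08, 4.22], [0.17, 2.65], [-2.57, 2.57]. Speed limits (rad/s): [2.79, 2.79, 3.14, 3.14, 3.14, 3.14].

### API

Orientations are given as [roll, pitch, yaw] about the fixed x, y, z axes, in that order (R = Rz(yaw) Ry(pitch) Rx(roll)).
In Python, from bench import robot, optics, finder gives the robot as it stands. The module is installed in compiled form; this text tells all that it offers.
- The arm moves only by the tool arm_command, never from a script. Its argument "plan" is a list of rows, each a list of 5 numbers: the opening, from 0 (shut) to 1 (fully open), then the shift along the world's x, y, z in m, then the turn about the world's z in degrees. A call has 1 to 10 rows; each row is the pose to reach, as a shift and turn from the pose commanded when the call began; what a row does not reach only later rows make up. A row lasts 1/8 s, in which the tool goes at most 62.5 mm and 10.7 degrees, less where a joint would pass 70% of its speed; a pose out of reach is approached as far as the arm can. A call with a gripper value outside its range is refused whole. The fingers move at their own pace and stop on an object; the grip force is fixed at half the most. Time passes only in rows, so rows that repeat a pose let the fingers close. It gives the time, the measured TCP pose, the force and the opening at its end, in the units of the state.
- robot.get_obs(): the state, without advancing time (a new reading comes with each control period).
- optics.snapshot(name): name is "scene" or "top" or "wrist"; returns a dict with "image" (480x640x3 uint8, red, green, blue), "fx", "fy", "cx", "cy" (pixels), "dist" ([k1, k2, p1, p2, k3] as OpenCV has them; the pictures are not rectified), "position" and "rotation" of the camera in the world; the wrist camera has in their place "hand_eye" (4x4, takes a point from camera to tool coordinates, whose origin is the TCP and whose axes are the tool frame's). Camera axes: x right, y down, z forward; pixel columns grow to the right and rows downward; lengths in m; the calibration is good to about 2 mm. A picture is of the moment at which its call begins: read the wrist's pose just before it. There is no depth.
- robot.close_job(): hands the job in, once; it reports no verdict.
Trained networks look in the newest picture that a camera, given by its name, has taken for a name from the list of things; names that differ only in an ending like _2 or _b are one class to them, and where a whole thing is asked for, a point or a joint stands for the part that bears it (a point fixed in the world has none). Each returns a list of dicts, best first, with "p" (0 to 1); they miss things now and then, are a little off and sometimes report something else, mostly with a low value. They report only what shows in the picture. A call takes as long as a camera call. They do not tell look-alikes from the thing itself.
- finder.masks_of(label, camera): "pixels" (480x640 bool, what is visible of it) and "extent" ([left, top, right, bottom] in pixels, round what is visible of it).
The state is a dict: "time": time; "joint_positions": joint angles; "qvel": joint speeds; "joint_torque": joint torques, N m; "tool_pos": TCP position; "ee_rot": TCP orientation; "wrist_force": force on the tool from outside, world axes, zero at the start; "wrist_torque": the same for the moment, N m; "width": finger opening in m.
Only numpy, scipy, OpenCV 4.12 (cv2) and the standard library are available. Lean on these libraries where they do the work, as an engineer would, in place of code of your own. Each camera call takes 0.05 s, during which the arm holds its last target.

## Working session

There is one attempt and no reset: what is moved stays moved. The work goes in short steps, Python scripts to look and compute and a tool call to move; the robot and the scene stay as the last step left them, time stands still between calls to the robot, and variables do not carry over. Pictures are saved under pics/ and viewed, and the job is handed in when it is done.

Besides the shell and the picture viewer there is one more tool, called as name(argument=value, ...), one argument or row to a line, values as JSON. arm_command: Moves the arm, as the interface text tells. Its arguments: {"type":"object","properties":{"plan":{"type":"array","items":{"type":"array","items":{"type":"number"}}}},"required":["plan"]}

```bash
ls; mkdir -p pics
python3 - <<'E'
from bench import robot, optics, finder
import cv2
o=robot.get_obs(); print(o); print(robot.grip_point_offset)
for n in ["scene","top"]:
    s=optics.snapshot(n); cv2.imwrite(f"pics/{n}0.png",s["image"][:,:,::-1])
    print({k:v for k,v in s.items() if k!="image"})
E
```

```text
pics
{'time': 0.0, 'joint_positions': array([-1.33809726e+00,  8.79738033e-02,  1.37221832e+00, -5.51560250e-05,
        1.68359333e+00, -1.03093894e-01]), 'qvel': array([ 8.68925744e-04, -6.97186682e-04,  5.47343096e-04,  3.99955131e-04,
       -9.55254605e-04, -4.78995065e-05]), 'joint_torque': array([-8.39736167e-04, -3.40187466e+01, -3.02423036e+01,  7.17013003e-02,
        3.31327273e-02, -1.77503907e-04]), 'tool_pos': array([ 0.18109084, -0.51876315,  0.20431213]), 'ee_rot': array([-3.14142152e+00,  2.18680613e-03, -1.23500933e+00]), 'wrist_force': array([0.7064717 , 0.15036469, 0.00909304]), 'wrist_torque': array([-0.05514746,  0.06032541,  0.02027793]), 'width': 0.09383312888566862}
0.0188
{'fx': 463.17231690144325, 'fy': 463.17231690144325, 'cx': 324.43642078229595, 'cy': 248.4611340138282, 'dist': array([-0.01599707,  0.        ,  0.        ,  0.        ,  0.        ]), 'position': array([ 1.0858443 , -0.58213001,  0.69709252]), 'rotation': array([-2.25118568,  0.0136735 ,  0.94004257])}
{'fx': 552.9689515747505, 'fy': 552.9689515747505, 'cx': 324.66644630372343, 'cy': 227.34900357949599, 'dist': array([-0.14484222,  0.        ,  0.        ,  0.        ,  0.        ]), 'position': array([ 0.24159957, -0.11658653,  1.53466191]), 'rotation': array([-2.97064176, -0.02134294, -1.55004794])}
```

View pics/top0.png

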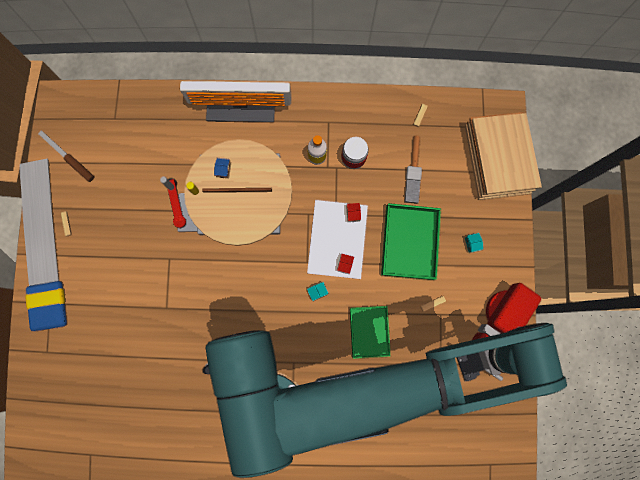

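View pics/scene0.png

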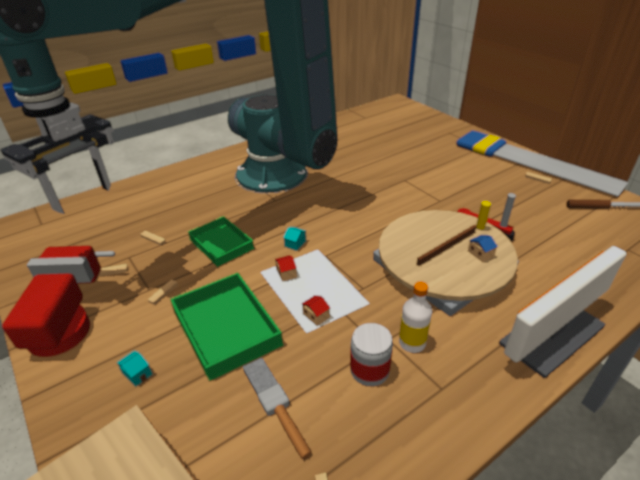

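The top view shows two wet red houses on the paper at about (353,212) and (345,263) and one dry blue house at (222,168). The deck is centred near (238,190), with the knob at (192,187) and the leg post at (166,182). The large green crate is at (410,242); the small crate and the turquoise houses are decoys.

```bash
cat > h.py <<'E'
from bench import robot, optics, finder
import cv2, numpy as np
from scipy.spatial.transform import Rotation as Ro
from scipy.optimize import minimize
def cam(s,obs=None):
    K=np.array([[s['fx'],0,s['cx']],[0,s['fy'],s['cy']],[0,0,1]])
    if 'hand_eye' in s:
        T=np.eye(4);T[:3,:3]=Ro.from_euler('xyz',obs['ee_rot']).as_matrix();T[:3,3]=obs['tool_pos']
        M=T@s['hand_eye'];R=M[:3,:3];p=M[:3,3]
    else: R=Ro.from_euler('xyz',s['rotation']).as_matrix();p=np.array(s['position'])
    return K,np.array(s['dist']),R,p
def snap(n):
    o=robot.get_obs();s=optics.snapshot(n);return s,cam(s,o)
def unproj(c,uv,z):
    K,d,R,p=c
    q=cv2.undistortPoints(np.array(uv,float).reshape(-1,1,2),K,d).reshape(-1,2)
    r=np.c_[q,np.ones(len(q))]@R.T
    return p+r*((z-p[2])/r[:,2])[:,None]
def proj(c,X):
    K,d,R,p=c
    rv=cv2.Rodrigues(R.T)[0]
    return cv2.projectPoints(np.array(X,float).reshape(-1,1,3),rv,-R.T@p,K,d)[0].reshape(-1,2)
HOUSE=np.array([[sx*.023,sy*.018,z] for sx in(-1,1) for sy in(-1,1) for z in(0,.030)]+[[sx*.023,0,.044] for sx in (-1,1)])
def rotz(P,a):
    c,s=np.cos(a),np.sin(a);return np.c_[P[:,0]*c-P[:,1]*s,P[:,0]*s+P[:,1]*c,P[:,2]]
def hullfit(c,mask,model,z,x0):
    # maximise IoU of hull silhouette (supersampled)
    S=4
    ys,xs=np.nonzero(mask);x1,y1=xs.min()-15,ys.min()-15;w,h=np.ptp(xs)+30,np.ptp(ys)+30
    M=cv2.resize(mask[y1:y1+h,x1:x1+w].astype(np.uint8),None,fx=S,fy=S,interpolation=cv2.INTER_NEAREST)
    Mh,Mw=M.shape
    def cost(v):
        P=rotz(model,v[2])+[v[0],v[1],z]
        uv=(proj(c,P)-[x1,y1]+.5)*S-.5
        I=np.zeros((Mh,Mw),np.uint8);cv2.fillConvexPoly(I,cv2.convexHull(np.round(uv*16).astype(np.int32)),1,shift=4)
        return 1-(I&M).sum()/max(1,(I|M).sum())
    best=None
    for a in np.arange(0,np.pi,np.pi/8):
        r=minimize(cost,[*x0,a],method='Nelder-Mead',options=dict(initial_simplex=np.array([[*x0,a],[x0[0]+.01,x0[1],a],[x0[0],x0[1]+.01,a],[*x0,a+.2]]),xatol=1e-5,fatol=1e-5))
        if best is None or r.fun<best.fun:best=r
    return best.x,1-best.fun
E
cat > look.py <<'E'
from h import *
s,c=snap("top")
for l in ["wet0","dry0","crate","deck_knob","leg_grip","carousel","deck_mark","paint_tin","glue","brush","leg"]:
    try:
        for r in finder.masks_of(l,"top"):
            if r['p']<.3: continue
            m=r['pixels'];ys,xs=np.nonzero(m);ce=[xs.mean(),ys.mean()]
            print(l,round(r['p'],2),[int(v) for v in r['extent']],int(m.sum()),np.round(unproj(c,ce,0)[0,:2],3),np.round(s['image'][m].mean(0)))
    except Exception as e: print(l,e)
E
python3 look.py
```

```text
wet0 0.83 [344, 206, 361, 218] 243 [ 0.552 -0.224] [147.  32.  24.]
wet0 0.79 [339, 253, 354, 269] 193 [ 0.408 -0.203] [156.  24.  17.]
wet0 0.73 [308, 280, 328, 299] 275 [ 0.327 -0.125] [ 27. 139. 132.]
wet0 0.64 [464, 231, 481, 254] 287 [ 0.473 -0.569] [ 20. 123. 119.]
wet0 0.33 [160, 139, 294, 243] 9604 [0.596 0.119] [201. 156. 109.]
dry0 0.51 [218, 160, 232, 178] 281 [0.675 0.155] [ 52.  77. 115.]
crate 0.76 [381, 203, 438, 282] 3971 [ 0.472 -0.387] [ 42. 138.  68.]
crate 0.56 [346, 305, 391, 358] 1959 [ 0.218 -0.274] [ 35. 102.  51.]
deck_knob 0.78 [185, 139, 293, 245] 8658 [0.601 0.104] [207. 164. 113.]
deck_knob 0.31 [211, 160, 234, 177] 336 [0.675 0.156] [ 71.  87. 112.]
leg_grip 0.58 [159, 175, 185, 232] 568 [0.569 0.286] [148.  45.  37.]
carousel 0.86 [160, 140, 291, 243] 9518 [0.596 0.119] [202. 156. 109.]
deck_mark 0.84 [185, 139, 289, 244] 8602 [0.6   0.104] [207. 164. 113.]
paint_tin 0.6 [340, 137, 368, 169] 682 [ 0.729 -0.224] [160. 150. 151.]
glue 0.92 [307, 134, 326, 163] 434 [ 0.734 -0.115] [143. 116.  85.]
brush 0.61 [160, 177, 189, 231] 509 [0.569 0.286] [152.  41.  35.]
brush 0.55 [407, 136, 422, 199] 715 [ 0.667 -0.397] [140. 121. 110.]
leg 0.63 [161, 174, 183, 226] 538 [0.568 0.286] [151.  43.  35.]
leg 0.51 [185, 137, 292, 245] 8672 [0.601 0.104] [207. 164. 112.]
```

```bash
cat > car.py <<'E'
from h import *
s,c=snap("top")
im=s['image']
hsv=cv2.cvtColor(im,cv2.COLOR_RGB2HSV)
# deck circle
r=finder.masks_of("deck_mark","top")[0];m=r['pixels'].astype(np.uint8)
cn=max(cv2.findContours(m,cv2.RETR_EXTERNAL,cv2.CHAIN_APPROX_NONE)[0],key=cv2.contourArea).reshape(-1,2)
P=unproj(c,cn,.05)[:,:2]
f=lambda v:np.minimum(np.abs(np.hypot(*(P-v[:2]).T)-.15),.006).sum()
b=minimize(f,P.mean(0),method='Nelder-Mead');print("deck centre",b.x,b.fun/len(P))
# yellow knob
y=cv2.inRange(hsv,(24,150,100),(34,255,255)); y[:130]=0;y[250:]=0;y[:,:150]=0;y[:,290:]=0
ys,xs=np.nonzero(y);print("yellow",len(xs),xs.min(),xs.max(),ys.min(),ys.max(),[tuple(q) for q in np.c_[xs,ys]][:60])
cv2.imwrite("pics/carz.png",cv2.resize(im[130:250,140:300,::-1],None,fx=5,fy=5,interpolation=cv2.INTER_CUBIC))
cv2.imwrite("pics/papz.png",cv2.resize(im[190:310,300:450,::-1],None,fx=5,fy=5,interpolation=cv2.INTER_CUBIC))
E
python3 car.py
```

```text
deck centre [0.59497146 0.10164031] 0.002765182143960758
yellow 49 186 194 182 189 [(np.int64(188), np.int64(182)), (np.int64(189), np.int64(182)), (np.int64(190), np.int64(182)), (np.int64(191), np.int64(182)), (np.int64(187), np.int64(183)), (np.int64(188), np.int64(183)), (np.int64(189), np.int64(183)), (np.int64(190), np.int64(183)), (np.int64(191), np.int64(183)), (np.int64(192), np.int64(183)), (np.int64(187), np.int64(184)), (np.int64(188), np.int64(184)), (np.int64(189), np.int64(184)), (np.int64(190), np.int64(184)), (np.int64(191), np.int64(184)), (np.int64(192), np.int64(184)), (np.int64(193), np.int64(184)), (np.int64(186), np.int64(185)), (np.int64(187), np.int64(185)), (np.int64(188), np.int64(185)), (np.int64(189), np.int64(185)), (np.int64(190), np.int64(185)), (np.int64(191), np.int64(185)), (np.int64(192), np.int64(185)), (np.int64(193), np.int64(185)), (np.int64(194), np.int64(185)), (np.int64(186), np.int64(186)), (np.int64(187), np.int64(186)), (np.int64(188), np.int64(186)), (np.int64(189), np.int64(186)), (np.int64(190), np.int64(186)), (np.int64(191), np.int64(186)), (np.int64(192), np.int64(186)), (np.int64(193), np.int64(186)), (np.int64(187), np.int64(187)), (np.int64(188), np.int64(187)), (np.int64(189), np.int64(187)), (np.int64(190), np.int64(187)), (np.int64(191), np.int64(187)), (np.int64(192), np.int64(187)), (np.int64(193), np.int64(187)), (np.int64(188), np.int64(188)), (np.int64(189), np.int64(188)), (np.int64(190), np.int64(188)), (np.int64(191), np.int64(188)), (np.int64(192), np.int64(188)), (np.int64(189), np.int64(189)), (np.int64(190), np.int64(189)), (np.int64(191), np.int64(189))]
```

View pics/carz.png

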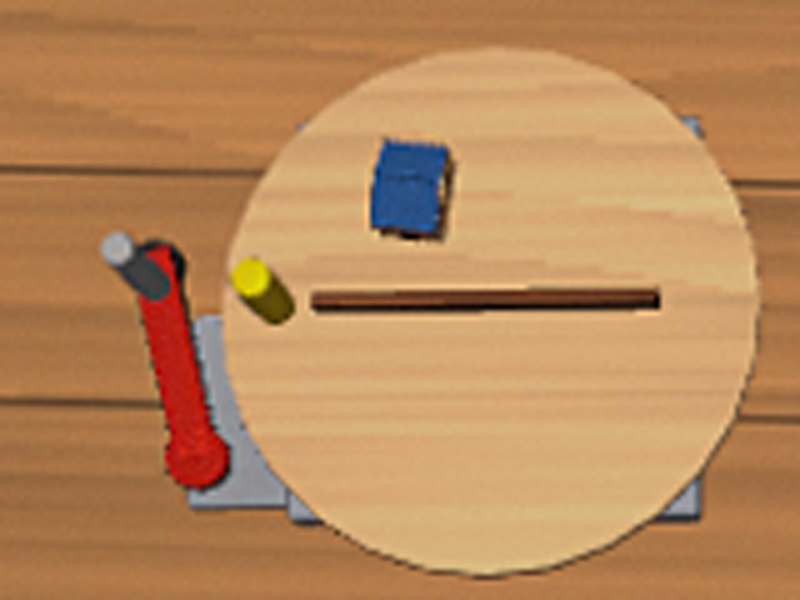

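View pics/papz.png

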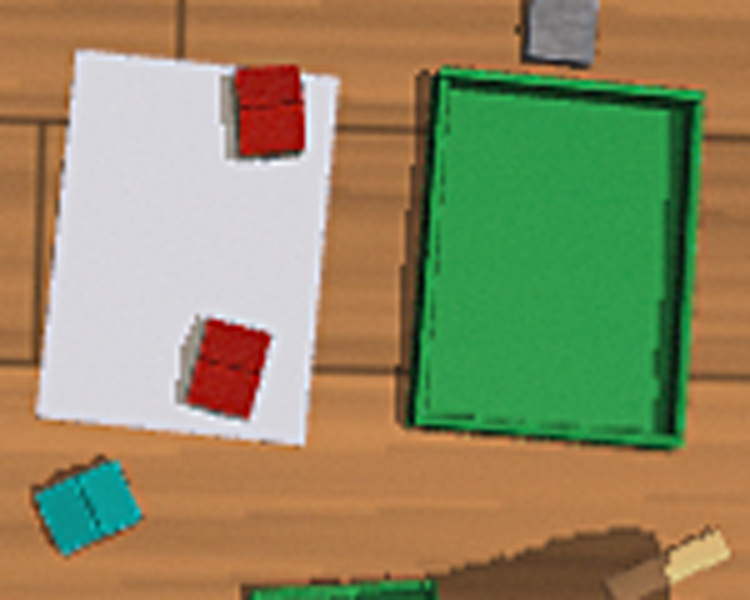

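```bash
sed -i 's/\[\[sx\*.023,0,.044\] for sx/[[0,sx*.018,.044] for sx/' h.py
python3 - <<'E'
from h import *
s,c=snap("top")
def z(u,v,h,o=(140,130)): return unproj(c,[((u+.5)/5-.5+o[0],(v+.5)/5-.5+o[1])],h)[0,:2]
dk=z(491,310,.05);print("deck",dk, "edges",z(222,310,.05),z(760,310,.05),z(491,46,.05),z(491,576,.05))
a,b=z(313,300,.07),z(660,298,.07);print("fence",a,b,(a+b)/2,np.hypot(*(a-b)),"yaw",np.arctan2(*(a-b)[::-1])-np.pi/2)
k=z(253,277,.12);print("knob",k);g=z(118,248,.12);print("grip",g);h=z(197,457,.034);print("hinge",h,np.hypot(*(g-h)))
ctr=(a+b)/2;print("knob r",np.hypot(*(k-ctr)),np.arctan2(*(k-ctr)[::-1])-np.pi/2)
p=(300,190)
C=[z(*q,.04,p) for q in [(440,68),(705,93),(684,448),(408,428)]];print("crate",np.round(C,3),np.mean(C,0),[np.hypot(*(C[i]-C[i-1])) for i in range(4)], np.arctan2(*(C[0]-C[3])[::-1]))
for q in [(352,212),(346,262),(222,168)]:
  l="wet0" if q[0]>300 else "dry0"
  for r in finder.masks_of(l,"top"):
    m=r['pixels']
    ys,xs=np.nonzero(m)
    if abs(xs.mean()-q[0])<8 and abs(ys.mean()-q[1])<8:
        zz=.05 if l=="dry0" else 0
        x0=unproj(c,[(xs.mean(),ys.mean())],zz+.03)[0,:2]
        print(l,hullfit(c,m,HOUSE,zz,x0));break
E
```

```text
deck [0.59275322 0.09870749] edges [0.58948244 0.24862257] [ 0.59628227 -0.04976961] [0.74542509 0.10674383] [0.44480486 0.09156458]
fence [0.59146179 0.19378027] [0.59688469 0.00396122] [0.59417324 0.09887074] 0.18989649480654539 yaw 0.02856103026917367
knob [0.59133085 0.21603622]
grip [0.60574562 0.28990802]
hinge [0.50932676 0.26100837] 0.10065677103945594
knob r 0.11719994995698034 0.024254847945456293
crate [[ 0.573 -0.316]
 [ 0.562 -0.466]
 [ 0.364 -0.451]
 [ 0.372 -0.299]] [ 0.46782818 -0.38319433] [np.float64(0.20115751413654054), np.float64(0.1494570150880025), np.float64(0.1988829599012826), np.float64(0.15207212048694704)] -0.0850530442748423
wet0 (array([ 0.55081908, -0.22220438,  3.22969271]), np.float64(0.9114895658431279))
wet0 (array([ 0.40394263, -0.20177079,  2.91776512]), np.float64(0.9207683073229291))
dry0 (array([0.65550668, 0.14331486, 0.04957062]), np.float64(0.8806854241590861))
```

Measurements agree with the given sizes: carousel at (0.594, 0.099), yaw 0.027 rad, and leg at about 0.26 rad. Next I'll move over the grip post.

arm_command(
  plan=[
    [1,0.02,0.05,0.03,0],
    [1,0.05,0.1,0.03,0],
    [0.5,0.08,0.15,0.03,0],
    [0.5,0.11,0.21,0.03,0],
    [0.5,0.14,0.265,0.03,0],
    [0.5,0.17,0.32,0.03,0],
    [0.5,0.2,0.375,0.03,0],
    [0.5,0.23,0.43,0.03,0],
    [0.5,0.255,0.485,0.03,-2],
    [0.5,0.285,0.54,0.03,-2.6],
  ],
)

```text
time: 2.25
tool_pos: [0.4653, 0.0199, 0.2359]
ee_rot: [-3.14, -0.001, -1.281]
wrist_force: [1.7, -0.5, 0.3]
width: 0.0471
```

arm_command(
  plan=[
    [0.5,0.03,0.055,0,0],
    [0.5,0.06,0.11,0,0],
    [0.5,0.09,0.165,0,0],
    [0.5,0.115,0.22,0,0],
    [0.5,0.14,0.269,0,0],
    [0.5,0.14,0.269,0,0],
    [0.5,0.14,0.269,0,0],
  ],
)

```text
time: 3.12
tool_pos: [0.6045, 0.2864, 0.2351]
ee_rot: [3.141, -0.001, -1.28]
wrist_force: [-0.7, -0.7, 0.1]
width: 0.0471
```

Run:
```python
from h import *
o=robot.get_obs();print(o['time'],o['tool_pos'],o['ee_rot'],o['width'])
s,c=snap("wrist");print(s['hand_eye'])
im=s['image'].copy()
for X,col in [((.606,.290,.12),(255,0,255)),((.5913,.216,.12),(0,255,255)),((.5093,.261,.034),(0,0,255))]:
    u=proj(c,[X])[0];print(u);cv2.drawMarker(im,tuple(int(q) for q in u),col,0,20,2)
cv2.imwrite("pics/w1.png",im[:,:,::-1])
```

```text
3.125 [0.60451174 0.28642781 0.23513486] [ 3.14050553e+00 -7.54220225e-04 -1.28037372e+00] 0.04714859317529647
[[ 9.99999824e-01  5.84277394e-04  9.96524929e-05  3.74110483e-04]
 [-5.90369107e-04  9.66921132e-01  2.55074845e-01 -7.33290350e-02]
 [ 5.26783646e-05 -2.55074859e-01  9.66921307e-01 -1.78171106e-01]
 [ 0.00000000e+00  0.00000000e+00  0.00000000e+00  1.00000000e+00]]
[312.43052037 238.661407  ]
[384.81557104 275.85829502]
[313.44096749 302.5237657 ]
```

View pics/w1.png

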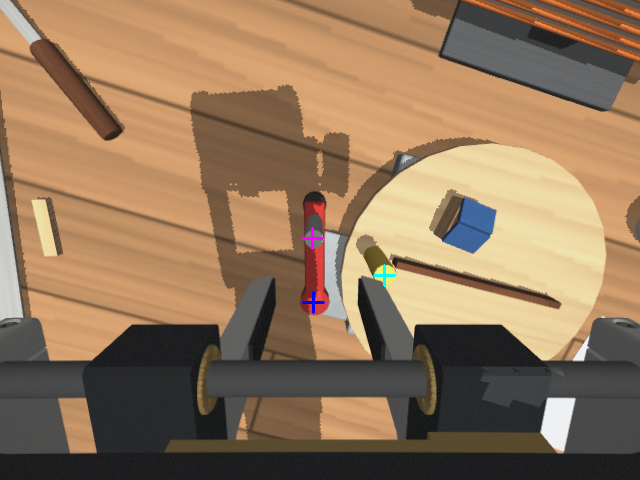

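Wrist view: the projected post (312,239), knob (385,276) and hinge (313,303) all land on the real parts. Next I'll descend over the post.

arm_command(
  plan=[
    [0.5,0.001,0.003,-0.04,0],
    [0.5,0.001,0.003,-0.08,0],
    [0.5,0.001,0.003,-0.12,0],
    [0.5,0.001,0.003,-0.165,0],
    [0.3,0.001,0.003,-0.165,0],
    [0.3,0.001,0.003,-0.165,0],
  ],
)

```text
time: 3.92
tool_pos: [0.6068, 0.2893, 0.0735]
ee_rot: [-3.138, 0.0, -1.282]
wrist_force: [-0.4, -0.3, 1.1]
width: 0.0304
```

Run:
```python
import numpy as np
h=np.array([.5095,.2615]);o=np.array([.606,.29])
for R in (.1007,):
  for a in np.radians(np.arange(0,99,9.5)):
    t=.291+a; p=h+R*np.array([np.cos(t),np.sin(t)])-o; print(round(np.degrees(a),1),np.round(p,4))
```

```text
0.0 [-0.      0.0004]
9.5 [-0.0061  0.0159]
19.0 [-0.0147  0.0302]
28.5 [-0.0255  0.0429]
38.0 [-0.0383  0.0537]
47.5 [-0.0526  0.0621]
57.0 [-0.0682  0.0681]
66.5 [-0.0845  0.0715]
76.0 [-0.1012  0.0721]
85.5 [-0.1177  0.0699]
95.0 [-0.1337  0.0651]
```

arm_command(
  plan=[
    [0.3,-0.006,0.016,0,9.5],
    [0.3,-0.0145,0.03,0,19],
    [0.3,-0.0255,0.043,0,28.5],
    [0.3,-0.038,0.0535,0,38],
    [0.3,-0.0525,0.062,0,47.5],
    [0.3,-0.068,0.068,0,57],
    [0.3,-0.0845,0.0715,0,66.5],
    [0.3,-0.101,0.072,0,76],
    [0.3,-0.11,0.071,0,81],
    [0.3,-0.1175,0.07,0,85.5],
  ],
)

```text
time: 5.18
tool_pos: [0.491, 0.3609, 0.075]
ee_rot: [-3.139, -0.009, 0.214]
wrist_force: [2.3, 0.5, -0.3]
width: 0.0282
```

```bash
cat > leg.py <<'E'
from h import *
s,c=snap("top");im=s['image'];hsv=cv2.cvtColor(im,cv2.COLOR_RGB2HSV)
cv2.imwrite("pics/leg%d.png"%int(robot.get_obs()['time']*10),cv2.resize(im[130:250,100:260,::-1],None,fx=5,fy=5,interpolation=cv2.INTER_CUBIC))
print(robot.get_obs()['time'])
E
python3 leg.py; ls pics
```

```text
5.225
carz.png
leg52.png
papz.png
scene0.png
top0.png
w1.png
```

arm_command(
  plan=[
    [0.3,-0.004,-0.001,0,2],
    [0.3,-0.008,-0.002,0,4.5],
    [0.3,-0.012,-0.003,0,6],
    [0.3,-0.012,-0.003,0,6],
    [0.3,-0.012,-0.003,0,6],
  ],
)

```text
time: 5.85
tool_pos: [0.4831, 0.3582, 0.0729]
ee_rot: [-3.141, -0.016, 0.315]
wrist_force: [14.2, 3.1, -7.5]
width: 0.0283
```

```bash
python3 leg.py; ls pics
```

```text
5.9
carz.png
leg52.png
leg59.png
papz.png
scene0.png
top0.png
w1.png
```

arm_command(
  plan=[
    [0.35,0.006,0.001,0,0],
    [0.4,0.006,0.001,0,0],
    [0.5,0.006,0.001,0,0],
    [0.5,0.006,0.001,0.05,0],
    [0.5,0.006,0.001,0.1,0],
    [0.5,0.006,0.001,0.15,0],
    [1,-0.05,-0.05,0.15,0],
    [1,-0.1,-0.1,0.15,0],
    [1,-0.11,-0.15,0.15,0],
    [1,-0.11,-0.21,0.15,0],
  ],
)

```text
time: 7.15
tool_pos: [0.3644, 0.1503, 0.2208]
ee_rot: [3.141, -0.001, 0.32]
wrist_force: [1.5, 0.7, 0.1]
width: 0.0838
```

```bash
python3 leg.py; ls pics|grep leg
```

```text
7.2
leg52.png
leg59.png
leg72.png
```

View pics/leg72.png

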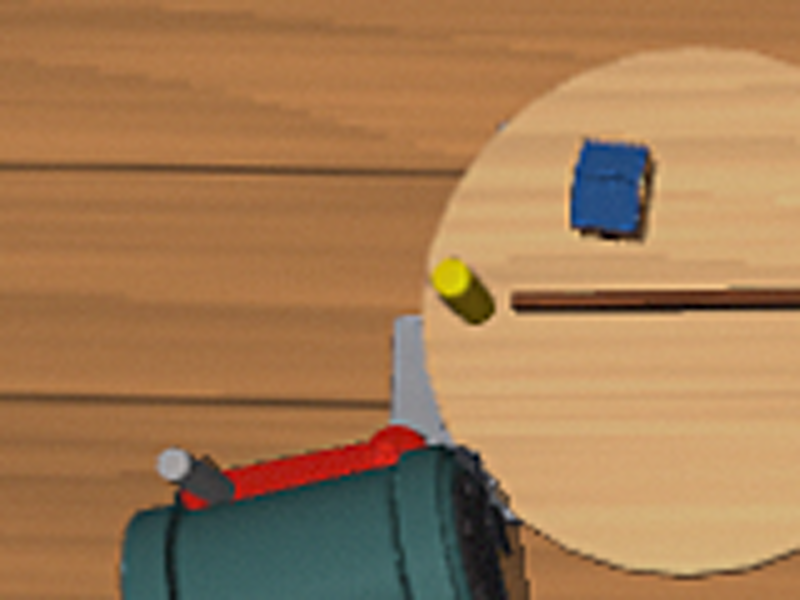

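arm_command(
  plan=[
    [1,0,-0.03,0.01,-10],
    [1,0,-0.06,0.02,-20],
    [1,0.01,-0.1,0.03,-30],
    [1,0.02,-0.14,0.03,-40],
    [1,0.03,-0.18,0.03,-50],
    [1,0.04,-0.22,0.03,-60],
    [1,0.05,-0.26,0.03,-70],
    [1,0.06,-0.3,0.03,-80],
    [1,0.08,-0.335,0.03,-90],
    [1,0.1,-0.36,0.03,-100],
  ],
)

```text
time: 8.45
tool_pos: [0.4667, -0.2099, 0.2504]
ee_rot: [3.141, 0.0, -1.436]
wrist_force: [-0.6, -0.5, -0.5]
width: 0.0939
```

arm_command(
  plan=[
    [1,0,0,0,-3.3],
    [1,0,0,0,-3.3],
  ],
)

```text
time: 8.7
tool_pos: [0.4664, -0.2086, 0.2502]
ee_rot: [3.141, 0.001, -1.486]
wrist_force: [-0.2, -0.9, 0.4]
width: 0.0938
```

```bash
cat > wl.py <<'E'
from h import *
import sys
o=robot.get_obs();print(o['time'],o['tool_pos'],o['ee_rot'],o['width'])
s,c=snap("wrist");im=s['image'].copy()
lab,zz=sys.argv[1],float(sys.argv[2])
for r in finder.masks_of(lab,"wrist"):
    m=r['pixels'];
    if r['p']<.3 or m.sum()<200: continue
    ys,xs=np.nonzero(m);col=s['image'][m].mean(0)
    x0=unproj(c,[(xs.mean(),ys.mean())],zz+.025)[0,:2]
    print(round(r['p'],2),[int(v) for v in r['extent']],np.round(col),x0)
    if m.sum()<12000 and m.sum()>300:
        v,i=hullfit(c,m,HOUSE,zz,x0);print("  fit",np.round(v[:2],4),"yaw",round((v[2]+np.pi/2)%np.pi-np.pi/2,3),"iou",round(i,3))
        for q in proj(c,rotz(HOUSE,v[2])+[v[0],v[1],zz]): cv2.circle(im,tuple(int(k) for k in q),2,(255,0,255),-1)
cv2.imwrite("pics/w%d.png"%int(o['time']*10),im[:,:,::-1]);print("pics/w%d.png"%int(o['time']*10))
if len(sys.argv)>3:
    s,c=snap("top");cv2.imwrite("pics/t%d.png"%int(o['time']*10),s['image'][:,:,::-1])
E
python3 wl.py wet0 0 t
python3 - <<'E'
from h import *
s,c=snap("top")
g=unproj(c,[((173.5)/5-.5+100,464.5/5-.5+130)],.12)[0,:2];d=g-[.5095,.2615];print(g,np.hypot(*d),np.arctan2(d[1],d[0])-.027)
E
```

```text
8.7 [ 0.46640643 -0.20862923  0.25017642] [ 3.14086345e+00  6.88145993e-04 -1.48577616e+00] 0.09380963385910933
0.92 [288, 243, 326, 290] [163.  59.  53.] [ 0.40632197 -0.20448542]
  fit [ 0.404  -0.2038] yaw -0.235 iou 0.949
0.79 [320, 126, 352, 175] [141.  47.  43.] [ 0.54991349 -0.2253626 ]
  fit [ 0.5497 -0.225 ] yaw 0.089 iou 0.946
0.72 [381, 135, 557, 318] [ 68. 146.  85.] [ 0.48071031 -0.38880519]
0.68 [573, 215, 635, 261] [ 48. 117. 112.] [ 0.47260502 -0.56114234]
  fit [ 0.4707 -0.5657] yaw 0.24 iou 0.955
0.59 [224, 295, 265, 338] [ 59. 145. 138.] [ 0.32928614 -0.131944  ]
  fit [ 0.3266 -0.1292] yaw -1.119 iou 0.914
0.41 [0, 1, 179, 220] [218. 191. 143.] [0.57423605 0.05991953]
pics/w87.png
[0.48741479 0.35908471] 0.10005264360815448 1.7663652182165792
```

The leg reads 1.77 rad, so it is seated. The wrist and top fits of the houses agree to within 3 mm. I'll grasp the far wet house.

arm_command(
  plan=[
    [0.7,0.042,-0.008,-0.04,0],
    [0.7,0.0835,-0.016,-0.09,0],
    [0.7,0.0835,-0.016,-0.14,0],
    [0.7,0.0835,-0.016,-0.19,0],
    [0.7,0.0835,-0.016,-0.225,0],
    [0.7,0.0835,-0.016,-0.241,0],
    [0.7,0.0835,-0.016,-0.241,0],
    [0,0.0835,-0.016,-0.241,0],
    [0,0.0835,-0.016,-0.241,0],
    [0,0.0835,-0.016,-0.241,0],
  ],
)

```text
time: 10.15
tool_pos: [0.5506, -0.2252, 0.0109]
ee_rot: [-3.14, -0.001, -1.486]
wrist_force: [-0.5, 0.5, -0.3]
width: 0.0392
```

arm_command(
  plan=[
    [0,0,0,0,0],
    [0,0,0,0.05,0],
    [0,0,0,0.11,0],
    [0,-0.003,0.05,0.12,-3.5],
    [0,-0.006,0.11,0.12,-3.5],
    [0,-0.009,0.17,0.12,-3.5],
    [0,-0.012,0.23,0.12,-3.5],
    [0,-0.0155,0.2775,0.12,-3.5],
    [0,-0.0155,0.2775,0.1,-3.5],
    [0,-0.0155,0.2775,0.1,-3.5],
  ],
)

```text
time: 11.4
tool_pos: [0.5327, 0.0533, 0.1076]
ee_rot: [3.137, -0.0, -1.546]
wrist_force: [-0.3, 1.0, -0.3]
width: 0.0359
```

arm_command(
  plan=[
    [0,0,0,-0.02,0],
    [0,0,0,-0.035,0],
    [0,0,0,-0.044,0],
    [0,0,0,-0.048,0],
    [0,0,0,-0.049,0],
    [0,0,0,-0.049,0],
  ],
)

```text
time: 12.15
tool_pos: [0.5348, 0.0527, 0.061]
ee_rot: [-3.141, -0.0, -1.547]
wrist_force: [-0.1, -0.5, -0.4]
width: 0.0357
```

arm_command(
  plan=[
    [0.6,0,0,-0.0005,0],
    [0.6,0,0,-0.0005,0],
    [0.6,0,0,-0.0005,0],
    [0.6,0,0,0.06,0],
    [0.6,0,0,0.12,0],
    [0.7,-0.025,-0.05,0.14,-5],
    [0.7,-0.05,-0.1,0.14,-10],
    [0.7,-0.08,-0.15,0.14,-14.8],
    [0.7,-0.11,-0.205,0.14,-14.8],
    [0.7,-0.131,-0.2565,0.14,-14.8],
  ],
)

```text
time: 13.4
tool_pos: [0.4022, -0.2053, 0.201]
ee_rot: [-3.14, -0.001, -1.806]
wrist_force: [0.9, 0.0, -0.2]
width: 0.0659
```

```bash
python3 wl.py wet0 0 t; python3 look.py | egrep "wet|dry"
```

```text
13.4 [ 0.40216425 -0.20528386  0.20099108] [-3.14027985e+00 -6.45168235e-04 -1.80578564e+00] 0.06590176303364806
0.96 [0, 133, 42, 198] [106.  73.  56.] [0.53674534 0.0730474 ]
wet0 0.71 [465, 229, 481, 253] 270 [ 0.474 -0.57 ] [ 15. 127. 123.]
wet0 0.56 [308, 283, 328, 298] 239 [ 0.33  -0.128] [ 19. 143. 138.]
wet0 0.54 [245, 203, 260, 219] 277 [0.546 0.063] [145.  34.  24.]
dry0 0.54 [215, 160, 231, 177] 271 [0.675 0.156] [ 49.  76. 117.]Traceback (most recent call last):
  File "wl.py", line 13, in <module>
    v,i=hullfit(c,m,HOUSE,zz,x0);print("  fit",np.round(v[:2],4),"yaw",round((v[2]+np.pi/2)%np.pi-np.pi/2,3),"iou",round(i,3))
        ~~~~~~~^^^^^^^^^^^^^^^^^
  File "h.py", line 30, in hullfit
    M=cv2.resize(mask[y1:y1+h,x1:x1+w].astype(np.uint8),None,fx=S,fy=S,interpolation=cv2.INTER_NEAREST)
cv2.error: OpenCV(4.12.0) /io/opencv/modules/imgproc/src/resize.cpp:4208: error: (-215:Assertion failed) !ssize.empty() in function 'resize'
```

```bash
sed -i 's/x1,y1=xs.min()-15,ys.min()-15/x1,y1=max(0,xs.min()-15),max(0,ys.min()-15)/' h.py
python3 - <<'E'
from h import *
s,c=snap("wrist");t,_=snap("top")
cv2.imwrite("pics/a1.png",s['image'][:,:,::-1]);cv2.imwrite("pics/a2.png",t['image'][:,:,::-1])
E
```

```text
(no output)
```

View pics/a1.png

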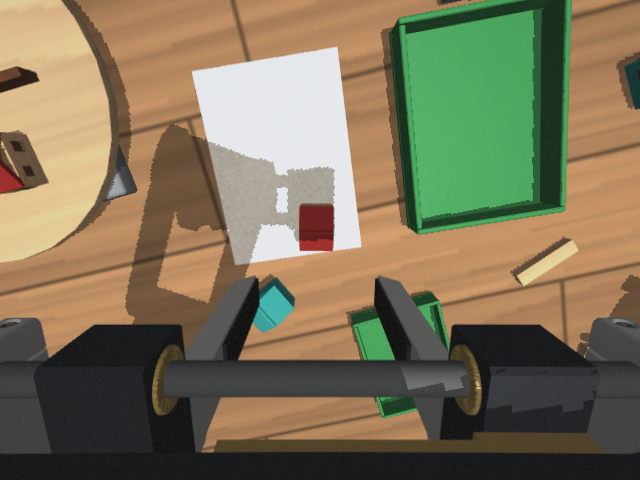

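View pics/a2.png

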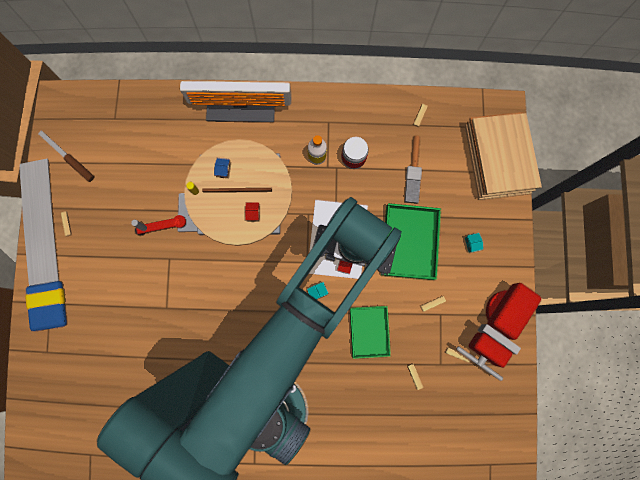

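Run:
```python
from h import *
s,c=snap("wrist")
hsv=cv2.cvtColor(s['image'],cv2.COLOR_RGB2HSV);m=(hsv[:,:,1]>150)&((hsv[:,:,0]<8)|(hsv[:,:,0]>172));m[:,:250]=0;m[:190]=0;m[260:]=0;m[:,380:]=0
# roof only model
RF=HOUSE[HOUSE[:,2]>.02]
print(m.sum(),hullfit(c,m,RF,0,[.404,-.204]),unproj(c,[(317,222)],.04),proj(c,[[.404,-.2038,.044]]))
```

```text
1461 (array([ 0.4048258 , -0.2033923 , -0.25250495]), np.float64(0.9288444336016914)) [[ 0.41233067 -0.20702785  0.04      ]] [[315.81218455 231.31270394]]
```

arm_command(
  plan=[
    [0.7,0.002,0.0015,-0.05,-0.5],
    [0.7,0.002,0.0015,-0.11,-0.5],
    [0.7,0.002,0.0015,-0.16,-0.5],
    [0.7,0.002,0.0015,-0.191,-0.5],
    [0.7,0.002,0.0015,-0.191,-0.5],
    [0,0.002,0.0015,-0.191,-0.5],
    [0,0.002,0.0015,-0.191,-0.5],
    [0,0.002,0.0015,-0.191,-0.5],
    [0,0.002,0.0015,-0.191,-0.5],
    [0,0.002,0.0015,-0.191,-0.5],
  ],
)

```text
time: 15.5
tool_pos: [0.4062, -0.2029, 0.0108]
ee_rot: [-3.139, -0.001, -1.814]
wrist_force: [-0.4, -0.3, 5.8]
width: 0.0357
```

arm_command(
  plan=[
    [0,0,0,0.05,0],
    [0,0,0,0.1,0],
    [0,0.01,0.02,0.13,5],
    [0,0.03,0.075,0.13,10],
    [0,0.05,0.13,0.13,15],
    [0,0.07,0.185,0.13,15],
    [0,0.09,0.24,0.13,15],
    [0,0.11,0.295,0.13,15],
    [0,0.1265,0.345,0.13,15],
    [0,0.1265,0.345,0.12,15],
  ],
)

```text
time: 16.75
tool_pos: [0.5323, 0.146, 0.129]
ee_rot: [-3.141, 0.001, -1.547]
wrist_force: [-1.2, -1.5, -0.4]
width: 0.0361
```

arm_command(
  plan=[
    [0,0,0,-0.03,0],
    [0,0,0,-0.05,0],
    [0,0,0,-0.062,0],
    [0,0,0,-0.068,0],
    [0,0,0,-0.0695,0],
    [0,0,0,-0.0695,0],
  ],
)

```text
time: 17.5
tool_pos: [0.5324, 0.1425, 0.0608]
ee_rot: [-3.14, -0.0, -1.553]
wrist_force: [-0.3, -0.3, 1.5]
width: 0.0359
```

arm_command(
  plan=[
    [0.6,0,0,-0.0005,0],
    [0.6,0,0,-0.0005,0],
    [0.6,0,0,-0.0005,0],
    [0.6,0,0,0.06,0],
    [0.6,0,0,0.12,0],
    [0.5,0.02,0.02,0.16,10],
    [0.5,0.04,0.04,0.16,20],
    [0.5,0.059,0.07,0.16,30],
    [0.5,0.059,0.074,0.16,40],
    [0.5,0.059,0.074,0.16,50],
  ],
)

```text
time: 18.75
tool_pos: [0.591, 0.2175, 0.2194]
ee_rot: [3.141, 0.0, -0.673]
wrist_force: [-0.4, 0.1, 0.0]
width: 0.0472
```

arm_command(
  plan=[
    [0.5,0,0,0,10],
    [0.5,0,0,0,20],
    [0.5,0,0,0,22],
    [0.5,0,0,0,22],
  ],
)

```text
time: 19.25
tool_pos: [0.5909, 0.2167, 0.2199]
ee_rot: [3.142, -0.0, -0.298]
wrist_force: [0.3, -0.1, 0.2]
width: 0.047
```

Run:
```python
from h import *
o=robot.get_obs();print(o['time'],o['tool_pos'],o['ee_rot'],o['width'])
s,c=snap("wrist");im=s['image'].copy()
for X in [(.5913,.2165,.12),(.594,.099,.05)]:
    u=proj(c,[X])[0];print(u);cv2.drawMarker(im,tuple(int(q) for q in u),(255,0,255),0,20,2)
cv2.imwrite("pics/b1.png",im[:,:,::-1])
t,_=snap("top");cv2.imwrite("pics/b2.png",t['image'][:,:,::-1])
```

```text
19.25 [0.59086087 0.21673677 0.21991646] [ 3.14150808e+00 -9.13062887e-06 -2.97913226e-01] 0.04699967501238728
[317.23418417 245.85997904]
[349.50990443 324.88198068]
```

View pics/b1.png

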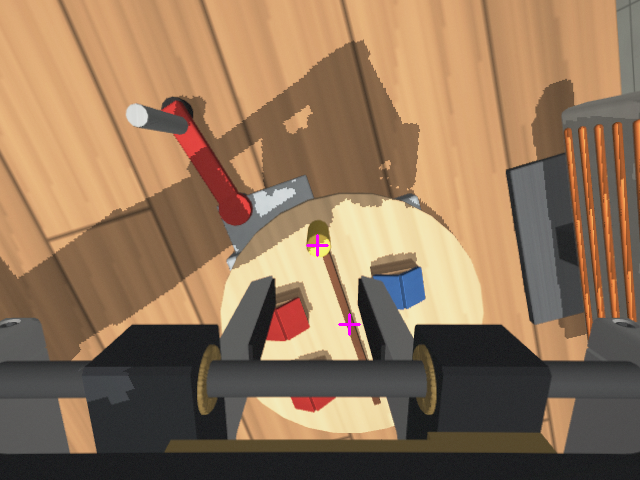

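View pics/b2.png

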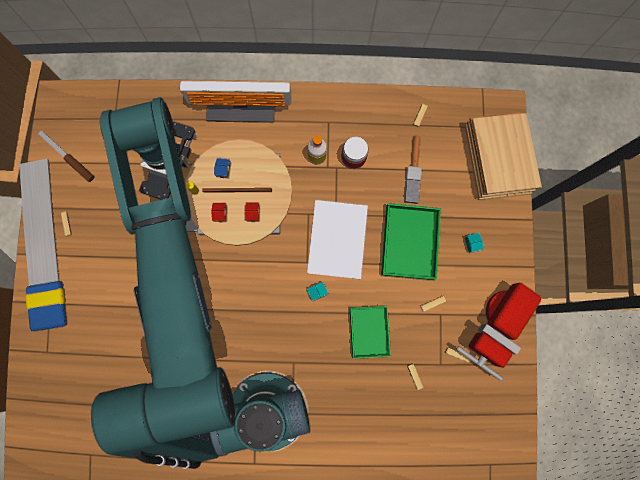

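Wrist view: the knob is between the fingers at (317,246). Top view: both wet houses stand on the near half at (219,212) and (252,212). Next I'll descend onto the knob and work out the arc.

arm_command(
  plan=[
    [0.5,0,0,-0.05,0],
    [0.5,0,0,-0.1,0],
    [0.5,0,0,-0.13,0],
    [0.5,0,0,-0.14,0],
    [0.28,0,0,-0.14,0],
    [0.28,0,0,-0.14,0],
  ],
)

```text
time: 20.1
tool_pos: [0.5922, 0.2171, 0.0823]
ee_rot: [-3.139, -0.003, -0.296]
wrist_force: [-0.2, 0.0, -0.3]
width: 0.0305
```

Run:
```python
import numpy as np
c=np.array([.594,.099]);a0=np.pi/2+.027;R=.118
f=lambda d:c+R*np.array([np.cos(a0+np.radians(d)),np.sin(a0+np.radians(d))])
A=[0,2,5,9,14,20,26,32,38,44,50, 57,64,71,78,85,92,99,106,113,120, 127,134,141,148,155,161,167,172,176,179, 180,181,182,183,184]
for blk in range(0,31,10):
    b=A[blk]
    for d in A[blk+1:blk+11]: print(d,np.round(f(d)-f(b),4),round((d-b)*157/180,1))
    print()
```

```text
2 [-0.0041 -0.0002] 1.7
5 [-0.0103 -0.0007] 4.4
9 [-0.0184 -0.002 ] 7.8
14 [-0.0284 -0.0043] 12.2
20 [-0.0402 -0.0082] 17.4
26 [-0.0514 -0.0133] 22.7
32 [-0.062  -0.0196] 27.9
38 [-0.0719 -0.027 ] 33.1
44 [-0.081  -0.0353] 38.4
50 [-0.0892 -0.0446] 43.6

57 [-0.0083 -0.0118] 6.1
64 [-0.015  -0.0245] 12.2
71 [-0.0202 -0.038 ] 18.3
78 [-0.0236 -0.052 ] 24.4
85 [-0.0254 -0.0663] 30.5
92 [-0.0254 -0.0807] 36.6
99 [-0.0236 -0.095 ] 42.7
106 [-0.0201 -0.109 ] 48.8
113 [-0.0149 -0.1224] 55.0
120 [-0.0082 -0.1351] 61.1

127 [ 0.0083 -0.0118] 6.1
134 [ 0.0179 -0.0225] 12.2
141 [ 0.0288 -0.0319] 18.3
148 [ 0.0408 -0.04  ] 24.4
155 [ 0.0536 -0.0465] 30.5
161 [ 0.0652 -0.0508] 35.8
167 [ 0.0771 -0.0539] 41.0
172 [ 0.0873 -0.0555] 45.4
176 [ 0.0955 -0.0562] 48.8
179 [ 0.1017 -0.0563] 51.5

180 [0.0021 0.    ] 0.9
181 [0.0041 0.0001] 1.7
182 [0.0062 0.0002] 2.6
183 [0.0082 0.0004] 3.5
184 [0.0103 0.0005] 4.4
```

arm_command(
  plan=[
    [0.28,-0.004,0,0,1.7],
    [0.28,-0.0105,-0.0005,0,4.4],
    [0.28,-0.0185,-0.002,0,7.8],
    [0.28,-0.0285,-0.0045,0,12.2],
    [0.28,-0.04,-0.008,0,17.4],
    [0.28,-0.0515,-0.0135,0,22.7],
    [0.28,-0.062,-0.0195,0,27.9],
    [0.28,-0.072,-0.027,0,33.1],
    [0.28,-0.081,-0.0355,0,38.4],
    [0.28,-0.089,-0.0445,0,43.6],
  ],
)

```text
time: 21.35
tool_pos: [0.5024, 0.1725, 0.0816]
ee_rot: [3.141, -0.004, 0.469]
wrist_force: [0.8, -0.3, 1.0]
width: 0.0261
```

arm_command(
  plan=[
    [0.28,-0.0085,-0.012,0,6.1],
    [0.28,-0.015,-0.0245,0,12.2],
    [0.28,-0.02,-0.038,0,18.3],
    [0.28,-0.0235,-0.052,0,24.4],
    [0.28,-0.0255,-0.0665,0,30.5],
    [0.28,-0.0255,-0.0805,0,36.6],
    [0.28,-0.0235,-0.095,0,42.7],
    [0.28,-0.02,-0.109,0,48.8],
    [0.28,-0.015,-0.1225,0,55],
    [0.28,-0.008,-0.135,0,61.1],
  ],
)

```text
time: 22.6
tool_pos: [0.4942, 0.0373, 0.0813]
ee_rot: [3.14, -0.001, 1.536]
wrist_force: [-0.0, 1.6, 1.4]
width: 0.0266
```

arm_command(
  plan=[
    [0.28,0.0085,-0.012,0,6.1],
    [0.28,0.018,-0.0225,0,12.2],
    [0.28,0.029,-0.032,0,18.3],
    [0.28,0.041,-0.04,0,24.4],
    [0.28,0.0535,-0.0465,0,30.5],
    [0.28,0.065,-0.051,0,35.8],
    [0.28,0.077,-0.054,0,41],
    [0.28,0.0875,-0.0555,0,45.4],
    [0.28,0.0955,-0.056,0,48.8],
    [0.28,0.1015,-0.0565,0,51.5],
  ],
)

```text
time: 23.85
tool_pos: [0.5937, -0.018, 0.0806]
ee_rot: [-3.141, -0.004, 2.433]
wrist_force: [-3.5, 2.9, 1.2]
width: 0.0267
```

Run:
```python
from h import *
o=robot.get_obs();print(o['time'],o['tool_pos'],o['joint_positions'],o['width'])
s,c=snap("top");cv2.imwrite("pics/d1.png",s['image'][:,:,::-1])
```

```text
23.85 [ 0.59367515 -0.01798922  0.08058805] [-1.26747861e-01  2.42079058e-01  1.44351730e+00  1.72410322e-03
  1.46005584e+00 -2.56026155e+00] 0.026654098818551842
```

View pics/d1.png

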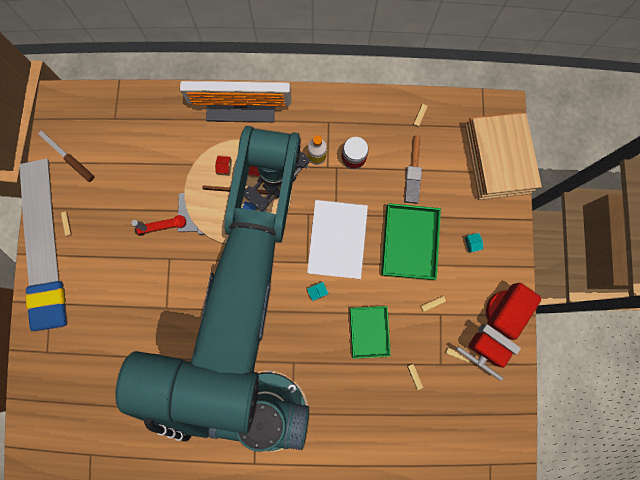

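Joint 6 is close to its limit, so I'll back the yaw off while pushing the last few mm into the detent.

arm_command(
  plan=[
    [0.28,0.001,0,0,-3],
    [0.28,0.0025,0,0,-6],
    [0.28,0.004,0,0,-8],
    [0.28,0.006,0,0,-8],
    [0.28,0.006,0,0,-8],
    [0.28,0.006,0,0,-8],
  ],
)

```text
time: 24.65
tool_pos: [0.6017, -0.0195, 0.0801]
ee_rot: [3.141, 0.001, 2.291]
wrist_force: [0.1, -0.3, -0.0]
width: 0.0262
```

Run:
```python
from h import *
o=robot.get_obs();print(o['time'],o['tool_pos'],o['joint_positions'],o['width'])
s,c=snap("top");cv2.imwrite("pics/d2.png",cv2.resize(s['image'][130:250,140:300,::-1],None,fx=5,fy=5,interpolation=cv2.INTER_CUBIC))
s,c=snap("wrist");cv2.imwrite("pics/d3.png",s['image'][:,:,::-1])
```

```text
24.65 [ 0.60168975 -0.01947664  0.08014644] [-1.26444580e-01  2.56138161e-01  1.42715380e+00 -1.24313957e-04
  1.45757812e+00 -2.41713081e+00] 0.026221273877765218
```

View pics/d2.png

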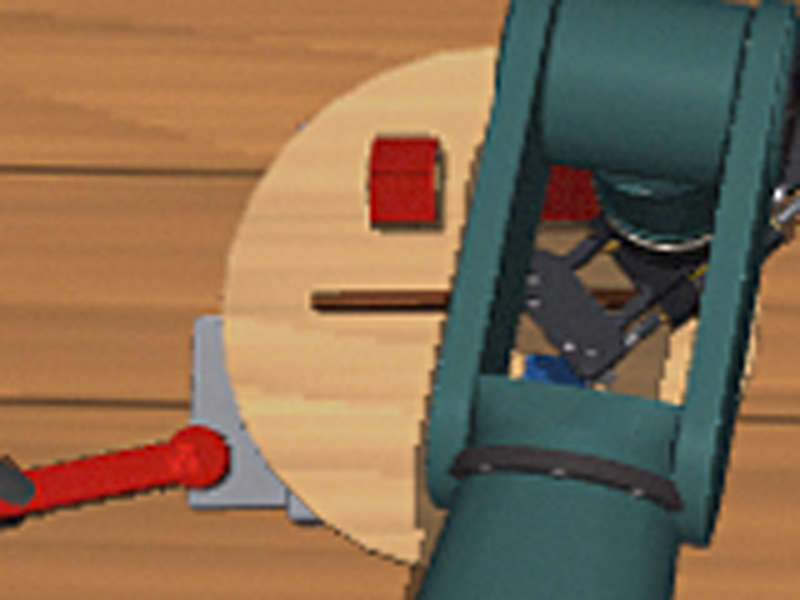

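View pics/d3.png

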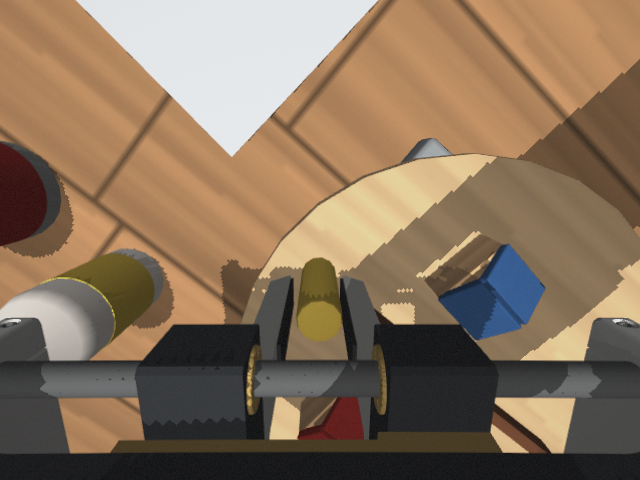

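arm_command(
  plan=[
    [0.4,0,0,0,0],
    [0.4,0,0,0,0],
    [0.4,0,0,0.05,0],
    [0.4,0,0,0.1,0],
    [0.4,0,0,0.15,0],
    [0.6,-0.03,0.02,0.15,-9],
    [0.7,-0.06,0.04,0.15,-18],
    [0.7,-0.1,0.06,0.15,-27],
    [0.7,-0.14,0.075,0.15,-35],
    [0.7,-0.16,0.075,0.15,-38],
  ],
)

```text
time: 26.0
tool_pos: [0.4397, 0.0566, 0.2304]
ee_rot: [3.141, -0.0, 1.627]
wrist_force: [0.3, 0.1, -0.3]
width: 0.0655
```

```bash
python3 - <<'E'
from h import *
o=robot.get_obs();print(o['time'],o['tool_pos'],o['joint_positions'],o['width'])
s,c=snap("top");cv2.imwrite("pics/e2.png",cv2.resize(s['image'][130:250,140:300,::-1],None,fx=5,fy=5,interpolation=cv2.INTER_CUBIC))
E
python3 wl.py dry0 0.05
```

```text
26.0 [0.43971734 0.05661564 0.2304165 ] [-2.31014048e-04 -1.57061798e-01  1.55850748e+00  3.39098812e-04
  1.73925390e+00 -1.62706860e+00] 0.06551682454500553
26.05 [0.4383783  0.05636019 0.23081245] [ 3.14155667e+00 -1.28352169e-04  1.62596734e+00] 0.06566555469672533
0.94 [292, 292, 330, 345] [ 66.  90. 126.] [0.53267083 0.05645098]
  fit [0.5367 0.0557] yaw -0.095 iou 0.968
0.63 [232, 232, 463, 446] [177. 152. 114.] [0.5354859  0.08694577]
pics/w260.png
```

View pics/e2.png

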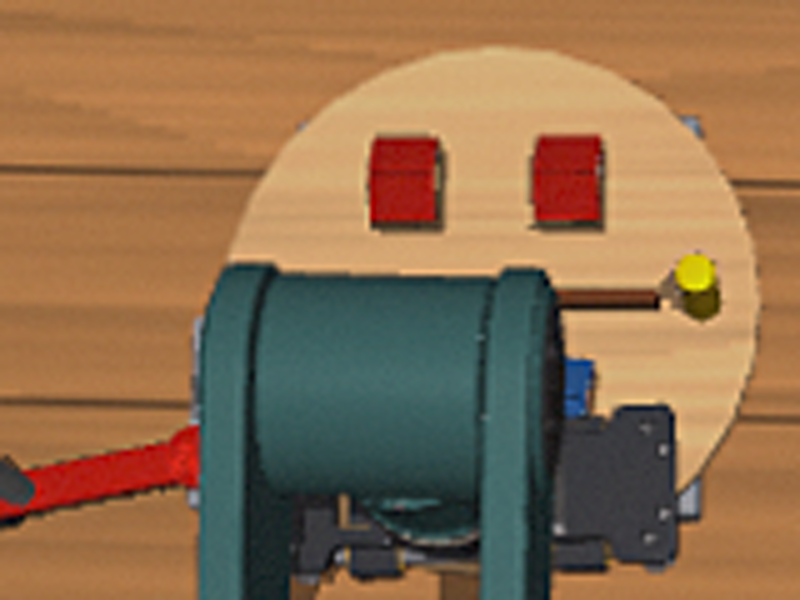

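View pics/w260.png

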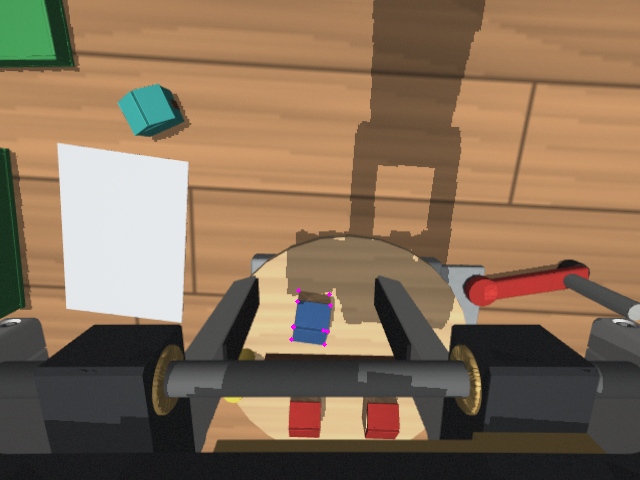

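Run:
```python
from h import *
s,c=snap("top")
k=unproj(c,[(695.5/5-.5+140,272.5/5-.5+130)],.12)[0,:2];d=k-[.594,.099];print(k,np.hypot(*d),np.arctan2(d[1],d[0])-.027+np.pi/2)
for q in [(219.,165),(253,165)]:
  for r in finder.masks_of("wet0","top"):
    m=r['pixels'];ys,xs=np.nonzero(m)
    if abs(xs.mean()-q[0])<9 and abs(ys.mean()-q[1])<9:
        print(hullfit(c,m,HOUSE,.05,unproj(c,[(xs.mean(),ys.mean())],.08)[0,:2]));break
```

```text
[ 0.59927186 -0.01803913] 0.11715780130408583 0.01801315029526629
(array([0.65877148, 0.14619397, 0.0538241 ]), np.float64(0.943274244004171))
(array([0.6625137 , 0.05747564, 3.13622142]), np.float64(0.9341761115954664))
```

The deck is home (knob at half a turn within 0.02 rad) and both wet houses stand upright on the heater side. I'll grasp the dry house next.

arm_command(
  plan=[
    [0.65,0.03,0,0,-4],
    [0.65,0.06,-0.0005,0,-8.5],
    [0.65,0.098,-0.001,-0.03,-8.5],
    [0.65,0.098,-0.001,-0.08,-8.5],
    [0.65,0.098,-0.001,-0.13,-8.5],
    [0.65,0.098,-0.001,-0.16,-8.5],
    [0.65,0.098,-0.001,-0.17,-8.5],
    [0,0.098,-0.001,-0.17,-8.5],
    [0,0.098,-0.001,-0.17,-8.5],
    [0,0.098,-0.001,-0.17,-8.5],
  ],
)

```text
time: 27.55
tool_pos: [0.5407, 0.0547, 0.0619]
ee_rot: [3.138, -0.001, 1.479]
wrist_force: [-0.2, -0.2, 1.2]
width: 0.0358
```

arm_command(
  plan=[
    [0,0,0,0,0],
    [0,0,0,0.05,0],
    [0,0,0,0.11,0],
    [0,-0.01,-0.05,0.13,0],
    [0,-0.02,-0.105,0.13,0],
    [0,-0.03,-0.16,0.13,0],
    [0,-0.04,-0.215,0.13,0],
    [0,-0.05,-0.27,0.13,0],
    [0,-0.06,-0.325,0.13,0],
    [0,-0.065,-0.38,0.13,0],
  ],
)

```text
time: 28.8
tool_pos: [0.4736, -0.3269, 0.1903]
ee_rot: [3.141, 0.0, 1.479]
wrist_force: [0.9, -0.4, -0.6]
width: 0.0359
```

Run:
```python
from h import *
o=robot.get_obs();print(o['time'],o['tool_pos'],o['ee_rot'],o['joint_positions'],o['width'])
s,c=snap("top");cv2.imwrite("pics/f1.png",s['image'][:,:,::-1])
s,c=snap("wrist");cv2.imwrite("pics/f2.png",s['image'][:,:,::-1])
```

```text
28.8 [ 0.47362894 -0.32694297  0.19030853] [3.14113052e+00 6.06882513e-05 1.47873888e+00] [-7.02819739e-01  1.47058583e-01  1.33460401e+00  2.16163297e-04
  1.65951667e+00 -2.18153943e+00] 0.03585544034271556
```

View pics/f1.png

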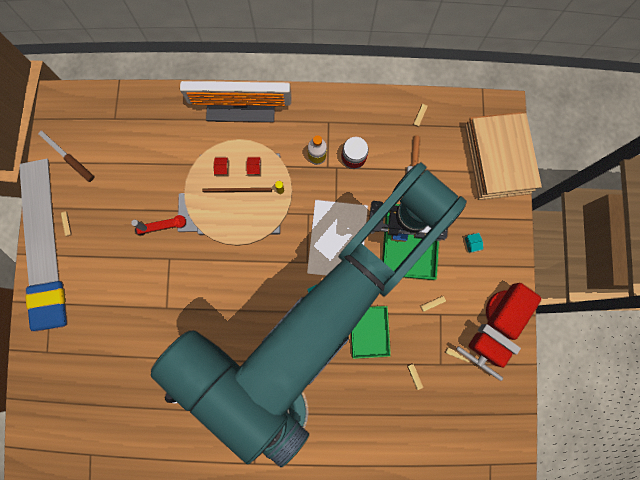

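View pics/f2.png

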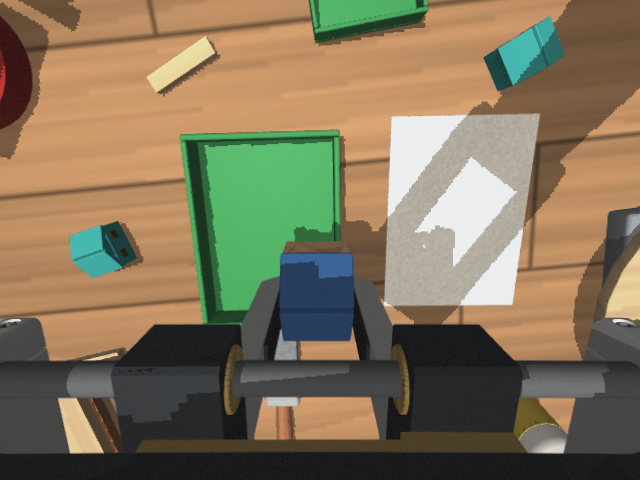

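arm_command(
  plan=[
    [0,-0.006,-0.05,0,0],
    [0,-0.006,-0.056,-0.03,0],
    [0,-0.006,-0.056,-0.08,0],
    [0,-0.006,-0.056,-0.12,0],
    [0,-0.006,-0.056,-0.15,0],
    [0,-0.006,-0.056,-0.165,0],
    [0,-0.006,-0.056,-0.17,0],
    [0,-0.006,-0.056,-0.172,0],
    [0,-0.006,-0.056,-0.172,0],
  ],
)

```text
time: 30.02
tool_pos: [0.4691, -0.3819, 0.0194]
ee_rot: [3.14, 0.001, 1.479]
wrist_force: [0.0, -0.9, -0.1]
width: 0.036
```

arm_command(
  plan=[
    [0,0,0,-0.0015,0],
    [0,0,0,-0.0015,0],
    [0.6,0,0,-0.0015,0],
    [0.6,0,0,-0.0015,0],
    [0.6,0,0,-0.0015,0],
    [0.6,0,0,0.05,0],
    [0.6,0,0,0.11,0],
    [0.6,0,0,0.17,0],
    [0.6,-0.05,-0.02,0.22,0],
    [0.6,-0.1,-0.04,0.22,0],
  ],
)

```text
time: 31.28
tool_pos: [0.3692, -0.4226, 0.2426]
ee_rot: [3.136, 0.006, 1.482]
wrist_force: [0.1, -0.7, -0.9]
width: 0.0567
```

arm_command(
  plan=[
    [1,-0.04,-0.04,0,0],
    [1,-0.08,-0.08,0,0],
    [1,-0.1,-0.1,0,0],
  ],
)

```text
time: 31.65
tool_pos: [0.2932, -0.51, 0.237]
ee_rot: [-3.126, 0.01, 1.428]
wrist_force: [-0.3, 0.0, -0.3]
width: 0.083
```

Run:
```python
from h import *
o=robot.get_obs();print(o['time'],o['tool_pos'],o['wrist_force'],o['joint_positions'])
s,c=snap("top");cv2.imwrite("pics/g1.png",s['image'][:,:,::-1])
for l in("wet0","dry0","glue","paint_tin","brush"):
  for r in finder.masks_of(l,"top"):
    m=r['pixels'];ys,xs=np.nonzero(m)
    if r['p']<.4: continue
    z=.05 if l[0]=='w' else .006
    if l in("wet0","dry0") and m.sum()<500: print(l,r['p'],hullfit(c,m,HOUSE,z,unproj(c,[(xs.mean(),ys.mean())],z+.03)[0,:2]))
    else: print(l,r['p'],r['extent'])
s,c=snap("scene");cv2.imwrite("pics/g2.png",s['image'][:,:,::-1])
```

```text
31.65 [ 0.29316202 -0.51001184  0.23696477] [-0.3227807   0.02217202 -0.30069503] [-1.13444702  0.17098399  1.21572851 -0.0187282   1.75502651 -2.56556631]
wet0 0.77 (array([0.6605404 , 0.14562008, 0.05594707]), np.float64(0.9063502245028865))
wet0 0.75 (array([0.662225  , 0.05709783, 0.0671562 ]), np.float64(0.9376789253468399))
wet0 0.66 (array([ 0.4629783 , -0.54888865,  0.33079785]), np.float64(0.9016528925619834))
wet0 0.61 (array([ 0.32310218, -0.1258402 ,  2.00409785]), np.float64(0.9207388356324526))
dry0 0.77 (array([ 0.46589984, -0.38031246,  3.06214704]), np.float64(0.9118554429263993))
glue 0.77 [308.6, 132.3, 329.3, 164.3]
paint_tin 0.71 [339.5, 138.0, 366.5, 167.0]
brush 0.57 [408.6, 131.8, 422.3, 202.2]
```

View pics/g1.png

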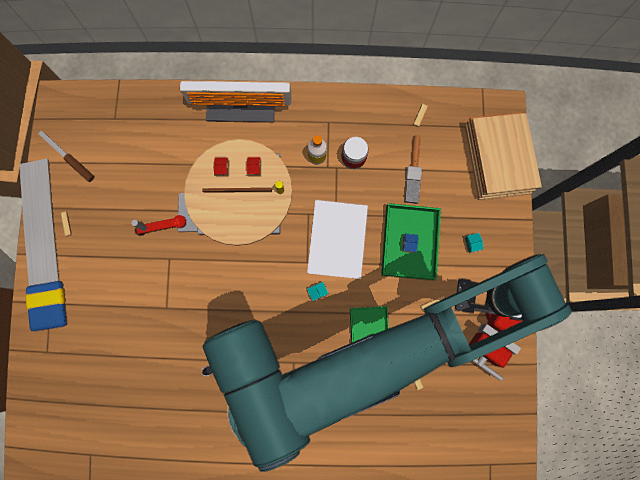

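View pics/g2.png

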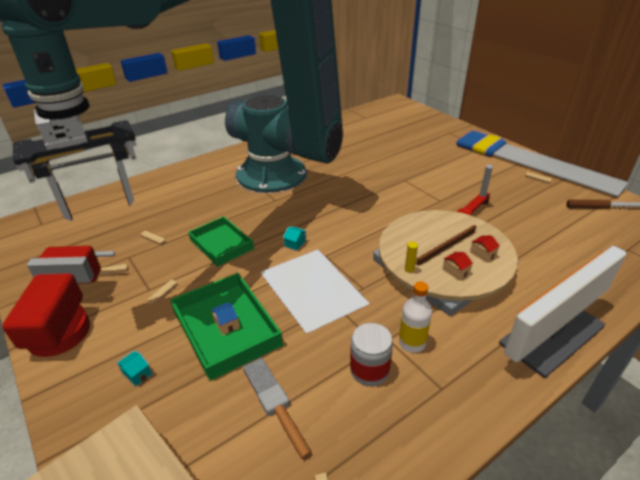

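All houses are in place and upright. I'll ease joint 6 off its limit, then check once more and hand in.

arm_command(
  plan=[
    [1,0,0.02,0,-10],
    [1,0,0.02,0,-20],
    [1,0,0.02,0,-20],
    [1,0,0.02,0,-20],
  ],
)

```text
time: 32.5
tool_pos: [0.2952, -0.4885, 0.2374]
ee_rot: [-3.127, 0.01, 1.085]
wrist_force: [0.7, 0.3, 0.4]
width: 0.0942
```

```bash
python3 look.py | egrep "wet|dry|leg"
python3 - <<'E'
from h import *
o=robot.get_obs();print(o['time'],o['tool_pos'],o['wrist_force'],o['joint_positions'][5],np.abs(o['qvel']).max())
print(robot.close_job())
E
```

```text
wet0 0.58 [247, 155, 262, 175] 251 [0.68  0.065] [147.  33.  24.]
wet0 0.57 [310, 281, 329, 299] 221 [ 0.327 -0.126] [ 10. 148. 144.]
wet0 0.52 [463, 230, 478, 251] 276 [ 0.473 -0.569] [ 17. 125. 121.]
wet0 0.5 [215, 158, 230, 176] 302 [0.678 0.157] [146.  45.  31.]
dry0 0.81 [402, 235, 419, 254] 256 [ 0.468 -0.384] [ 44.  74. 114.]
leg 0.83 [132, 211, 184, 234] 541 [0.503 0.327] [150.  39.  31.]
leg 0.64 [132, 138, 292, 245] 9091 [0.589 0.122] [202. 157. 110.]
33.1 [ 0.29466775 -0.48884122  0.23736025] [-0.90649745 -0.6413308  -0.84797698] -2.2022012222278318 0.0014018112959824068
the job is handed in; nothing more can be done
None
```

I did all four steps in order and handed the job in at about 33 s. No verdict is reported.

- **Leg:** I swung it out to its stop; the picture taken afterwards gave about 1.77 rad, so it is seated.
- **Wet houses:** Two were present. I stood both on the robot's side of the deck. After the turn they stand upright on the heater's side, about 65–70 mm past the axis and 80 mm from it.
- **Deck:** I turned it by the knob. The knob's position puts it about 0.02 rad from half a turn, within the 0.05 rad allowed.
- **Dry house:** One was present. It stands upright within about 4 mm of the crate's centre.
- **Bystanders:** The tin, glue bottle and brush sit where they started to within 5 pixels at the edges of their outlines, and the pictures show nothing shoved or tipped.
- **Robot:** It ended clear of everything with no contact force.

**Checks that disagreed:**
- The dry house's angle read 0.05 rad from the top camera and −0.095 rad from the wrist camera. I used the wrist reading and the grasp held.
- Joint 6 came within 0.01 rad of its limit twice, at the end of the deck turn and again on the final retreat. I backed it off both times.

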